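# Seat a block in a cam fixture and clamp it

## Robot

A 6-joint arm with a two-finger parallel gripper is mounted at the origin on a cart in front of the work surface, level with it; the furniture and walls round the work are solid. World frame = base frame: x ahead of the robot, y to its left, z up, the work surface at z = 0. Lengths are in m, angles in degrees, forces in N, time in s.
With the tool pointing down it reaches from about 0.35 to 0.875 m from the base axis. Payload 4.2 kg.
Tool frame: the origin (TCP) lies on the centre line of the jaws, within the pads' length; the fingertips stand 19 mm ahead of it and the grasp point (between the pads) is the TCP; x points along the fingers, y is the direction in which the jaws open and shut, and the axes are right-handed (so a half turn about x gives the same grasp; the last joint's range is limited). The gripper opens to 87 mm and grips with 3 to 60 N. Pads are 19 mm wide; open, the fingers measure 117 mm over their backs; the gripper's body (75 mm by 190 mm) begins 51 mm behind the grasp point.
Start: joints at [14.817, 22.042, 0.453, 0, -68.411, -14.817], TCP at [0.625, 0, 0.242] pointing down, gripper open.
Joint ranges: [-179.83, 179.83], [-69.29, 118.12], [-61.27, 80.66], [-181.25, 117.63], [-171.15, -9.14], [-177.46, 177.46]. Speed limits (degrees/s): [159.86, 159.86, 180, 180, 180, 180].

## Interface

Orientations are given as a 3x3 rotation matrix whose columns are the frame's x, y, z axes.
In Python, from station import * gives the robot as it stands.
- The arm moves only by the shell command python3 -m creep 'ROWS'. ROWS is JSON, a list of rows, each a list of 5 numbers: the opening, from 0 (shut) to 1 (fully open), then the shift along the world's x, y, z in mm, then the turn about the world's z in rad. In form: [[jaw, x, y, z, turn], ...]. A call has exactly 8 rows; each row is the pose to reach, as a shift and turn from the pose measured when the call began; what a row does not reach only later rows make up. A row lasts 1/10 s, in which the tool goes at most 50 mm and 8.59 degrees, less where a joint would pass 70% of its speed; a pose out of reach is approached as far as the arm can. A call with a gripper value outside its range is refused whole. The fingers move at their own pace and stop on an object; the grip force is fixed at half the most. Time passes only in rows, so rows that repeat a pose let the fingers close, or fill a call up. It gives the time, the measured TCP pose, the force and the opening at its end, in the units of the state.
- sense(): the state, without advancing time (a new reading comes with each control period).
- capture(name): name is "scene" or "side" or "wrist"; returns a dict with "image" (480x640x3 uint8, blue, green, red), "z_map" (480x640 float32, m along the optical axis (not along the pixel's ray), 0 where there is no reading), "mtx" (3x3 intrinsics, pixels), "eye" and "attitude" of the camera in the world. Camera axes: x right, y up, looking along -z (the intrinsics and any distortion apply to the point x, -y, -z); pixel columns grow to the right and rows downward; lengths in m; the calibration is good to about 2 mm. The wrist camera is an equidistant fisheye: a pixel r from the principal point sees the ray r / f radians off the axis. A picture is of the moment at which its call begins.
- finish_job(): hands the job in, once; it reports no verdict.
Trained networks look in a picture, given as the dict that the camera call returned (one of the last four; its "shot" number tells which), for a name from the list of things; names that differ only in an ending like _2 or _b are one class to them, and where a whole thing is asked for, a point or a joint stands for the part that bears it (a point fixed in the world has none). Each returns a list of dicts, best first, with "confidence" (0 to 1); they miss things now and then, are a little off and sometimes report something else, mostly with a low value. They report only what shows in the picture. A call takes as long as a camera call. They do not tell look-alikes from the thing itself.
- look_for(picture, thing): "box" ([left, top, right, bottom] in pixels, round what is visible of it).
- mark_of(picture, thing): "centre" ([column, row] in pixels: a listed point, or the origin of a listed thing).
The state is a dict: "time_s": time; "joints": joint angles; "joint_velocities": joint speeds; "effort": joint torques, N m; "tcp_pos": TCP position; "ee_rot": TCP orientation; "wrist_force": force on the tool from outside, world axes, zero at the start; "moment": the same for the moment, N m; "gripper_width": opening from 0.0 (shut) to 1.0 (fully open).
Only numpy, scipy, OpenCV 4.12 (cv2) and the standard library are available. Lean on these libraries where they do the work, as an engineer would, in place of code of your own. Each camera call takes 0.05 s, during which the arm holds its last target.

## Task

Get the bored steel block ready for deburring in its locating fixture: with a fingertip push the block along the plate until its end is home against the single end pin, then push the cam lever round clockwise (seen from above) with one finger until the cam holds the block tight against the two side pins. Only push, gently: do not grip or lift anything, and leave the loupe, the brush and the small casting where they are.

Things in the scene. Friction and masses are not known exactly. Their poses are not given: they have to be found in the camera images.
- fixture: Locating fixture, fixed: steel plate with rows of small holes, 150 (its x) x 190 (its y) x 15 mm. Origin: centre of the underside. In this frame, mm: two side pins at x 53, y -36 and 20; one end pin at x 30, y -57 (pins 10 mm thick, 22 mm high); cam pivot at x -10, y -8. A block that is home touches all three pins, its centre at x 30, y -8, its length along y. On the +y side the plate is open.
- block_mid (a point): Centre of the loose workpiece: grey ground steel block 36 x 88 x 30 mm (its x, y, z) with bored holes, about 0.6 kg, flat on the plate (underside 15 mm above the bench). It starts between cam and side pins, 1 to 3 mm off these and within 0.02 rad of the fixture's y, its end 20 to 45 mm short of the end pin. A push of about 3 to 6 N slides it.
- cam_turn (a joint): Turn of cam and lever (rad); grows as the lever goes clockwise from above. At value v the lever points to (225 degrees - v) in the fixture's frame, counted anticlockwise from its +x. Starts at 0 to 0.35 (open). The cam meets a seated block at about 1.65 and tightens towards the stop at 2.2; from 2.0 it is tight. It stays where it is left (friction 0.12 N m, up to 12 N at the grip as it bites).
- cam_pivot (a point): Point on the cam's pivot axis, 30 mm above the bench.
- lever_grip (a point): Middle of the lever's black grip, 75 mm from the pivot axis, 54 mm above the bench. The lever is a round bar 10 mm thick with a tapering grip, 16 mm thick near its end 90 mm from the pivot. Its underside is 38 mm above the bench near the cam and 46 mm at the grip, so that a fingertip 30 mm above the bench pushes it from the side.
- cam: The cam with its lever; origin on the pivot axis, 15 mm above the bench. It touches the block with the rim of the cam, 22 to 38 mm above the bench; the screw head on the pivot ends 56 mm above the bench.
- block: The same workpiece as block_mid; origin at the centre of its underside.
- loupe: Bystander: black eye loupe, 37 mm across, 30 mm high, loose, standing on the bench beyond the fixture.
- flat_brush: Bystander: flat brush, 19 x 136 x 9 mm, loose, lying on the bench beyond the fixture.
- casting: Bystander: small flat grey casting with clipped corners, 36 x 55 x 14 mm, loose, lying on the bench by the fixture's -y end.
- end_pin (a point): Centre of the end pin's top, 37 mm above the bench: the lone pin at the -y end of the fixture. The block goes home towards it, along the fixture's -y.
There are look-alikes about, which are no part of the job. Of the things that look like the block, the largest one is meant.

How it is judged:
By the outcome, as a careful person would: the job done as asked, in the order asked, and still so for the second after the job is handed in, with the robot touching nothing.
It also fails if it takes over 51 s, if anything falls off the work surface, if the arm or the gripper's body presses on something with over 40 N, if the wrist force passes 120 N, or if a joint passes its speed limit or range.

## Working session

There is one attempt and no reset: what is moved stays moved. The work goes in short steps, Python scripts to look and compute and a shell command to move; the robot and the scene stay as the last step left them, time stands still between calls to the robot, and variables do not carry over. Pictures are saved under pics/ and viewed, and the job is handed in when it is done.

```bash
mkdir -p pics; ls; cat > h.py <<'E'
from station import *
import numpy as np, cv2
def ray(p,uv):
    K=np.array(p["mtx"]);x=(uv[0]-K[0,2])/K[0,0];y=(uv[1]-K[1,2])/K[1,1]
    d=np.array([x,-y,-1.0]); return np.array(p["eye"]),np.array(p["attitude"])@d
def atz(p,uv,z):
    o,d=ray(p,uv); return o+d*(z-o[2])/d[2]
def bydepth(p,uv):
    o,d=ray(p,uv); u,v=int(round(uv[0])),int(round(uv[1])); return o+d*p["z_map"][v,u]
E
python3 - <<'E'
from h import *
s=sense();print(s['time_s'],s['tcp_pos'],s['wrist_force'],s['gripper_width'])
for n in ["scene","side","wrist"]:
    p=capture(n);cv2.imwrite(f"pics/{n}0.png",p["image"]);print(n,p["eye"],np.round(p["attitude"],3).tolist(),np.round(p["mtx"],1).tolist(),[k for k in p])
    for t in ["fixture","block_mid","block","cam_pivot","lever_grip","end_pin","loupe","casting"]:
        for m in mark_of(p,t)[:3]:
            c=m["centre"]; print(t,np.round(c,1),round(m["confidence"],2), np.round(bydepth(p,c),4) if n!="wrist" and 0<=c[0]<640 and 0<=c[1]<480 else "")
E
```

```text
pics
0.0 [6.24436411e-01 1.67390218e-05 2.40436011e-01] [0.09363424 0.28995442 0.11319846] 0.9995440762379966
scene [-0.0474092  -0.3290408   0.57874105] [[0.495, 0.528, -0.69], [-0.869, 0.281, -0.408], [-0.021, 0.801, 0.598]] [[504.4, 0.0, 315.6], [0.0, 504.4, 238.4], [0.0, 0.0, 1.0]] ['image', 'z_map', 'mtx', 'eye', 'attitude', 'shot']
fixture [287.3 250.8] 0.8 [0.5484 0.0833 0.0135]
block_mid [287.5 223.2] 0.91 [0.587  0.1052 0.0437]
block_mid [187.7 283.5] 0.79 [0.3873 0.1773 0.0211]
block_mid [410.6 235.8] 0.57 [ 0.6882 -0.0993  0.0197]
block [412.8 240.4] 0.8 [ 0.6794 -0.1072  0.0177]
block [189.2 287. ] 0.78 [0.3845 0.1723 0.0177]
block [289.9 232.2] 0.73 [0.5607 0.0834 0.0475]
cam_pivot [287.9 240.9] 0.58 [0.5487 0.0807 0.0368]
lever_grip [270.2 254.2] 0.96 [0.4784 0.0696 0.0599]
end_pin [322.1 241.1] 0.86 [0.5798 0.028  0.0344]
loupe [355.6 234. ] 0.81 [ 0.6536 -0.0032  0.0132]
casting [345.7 280.9] 0.63 [ 0.527  -0.0465  0.0119]
side [0.52894041 0.66949757 0.63729244] [[-1.0, -0.0, -0.01], [-0.008, -0.637, 0.771], [-0.006, 0.771, 0.637]] [[531.3, 0.0, 316.6], [0.0, 531.3, 2
[... 658 characters left out ...]
 0.58 [0.6688 0.0227 0.0198]
casting [321.7 266.4] 0.83 [ 0.5294 -0.0244  0.0153]
casting [291.6 323.1] 0.58 [0.5765 0.1067 0.0137]
wrist [ 0.62528223 -0.07873156  0.3841907 ] [[-1.0, -0.0, -0.001], [0.0, -0.959, -0.284], [-0.001, -0.284, 0.959]] [[371.6, 0.0, 318.7], [0.0, 371.6, 243.9], [0.0, 0.0, 1.0]] ['image', 'z_map', 'mtx', 'eye', 'attitude', 'shot']
fixture [369.8 293.6] 0.66 
block_mid [246.3 115.4] 0.67 
block_mid [334.6 317.7] 0.66 
block [248.7 121.5] 0.87 
block [333.9 313.6] 0.79 
cam_pivot [378.  300.4] 0.95 
lever_grip [453.9 293.6] 0.71 
lever_grip [279.2 214.4] 0.65 
end_pin [365.5 249.8] 0.69 
end_pin [457.  293.8] 0.38 
loupe [279.4 212.7] 0.86 
casting [400.9 172.7] 0.63
```

View pics/scene0.png

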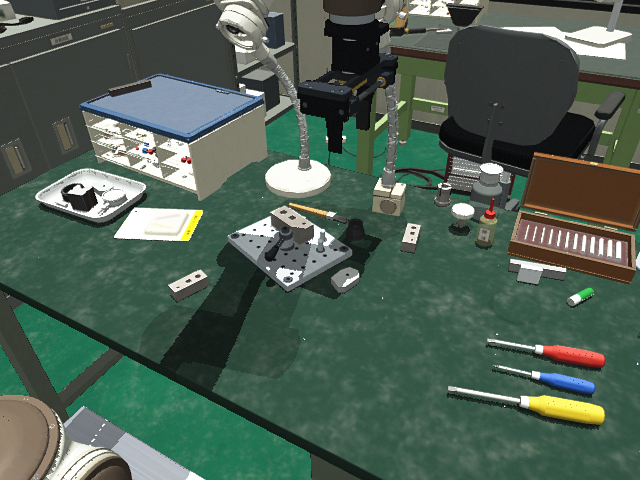

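View pics/side0.png

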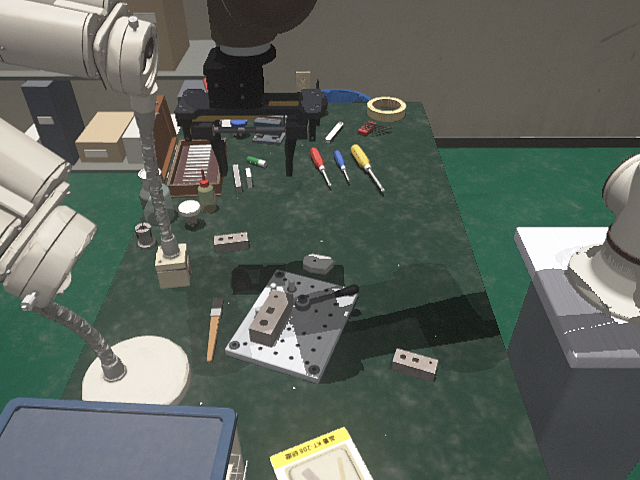

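View pics/wrist0.png

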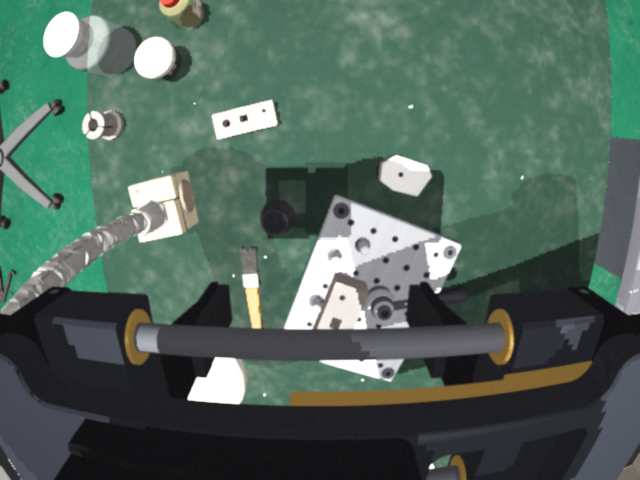

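```bash
cat > fit.py <<'E'
from h import *
def cloud(p):
    K=np.array(p["mtx"]);v,u=np.mgrid[:480,:640];z=p["z_map"]
    c=np.stack([(u-K[0,2])/K[0,0]*z,-(v-K[1,2])/K[1,1]*z,-z],-1)
    w=c@np.array(p["attitude"]).T+np.array(p["eye"]);w[z<=0]=np.nan;return w
E
python3 - <<'E'
from fit import *
for n in ["scene","side"]:
    p=capture(n);w=cloud(p)
    np.save(n+"_w.npy",w)
    r=(w[...,0]>.42)&(w[...,0]<.72)&(w[...,1]>-.05)&(w[...,1]<.25)
    m=r&(w[...,2]>.010)&(w[...,2]<.02)
    m=m.astype(np.uint8)
    k,l,st,_=cv2.connectedComponentsWithStats(m,connectivity=4);i=1+np.argmax(st[1:,4])
    q=w[l==i]; print(n,len(q),"zmed",np.median(q[:,2]))
    rect=cv2.minAreaRect((q[:,:2]*1000).astype(np.float32));print("plate",rect)
    b=r&(w[...,2]>.040)&(w[...,2]<.05); k,l,st,_=cv2.connectedComponentsWithStats(b.astype(np.uint8));i=1+np.argmax(st[1:,4])
    q=w[l==i];print("block",len(q),np.median(q[:,2]),cv2.minAreaRect((q[:,:2]*1000).astype(np.float32)))
    t=(w[...,2]>.07)&(w[...,0]>.3)&(w[...,0]<.9)&(abs(w[...,1])<.5)
    q=w[t];H,xe,ye=np.histogram2d(q[:,0],q[:,1],bins=[np.arange(.3,.91,.05),np.arange(-.3,.51,.05)]);print(H.astype(int))
    u0,v0,u1,v1=(215,190,370,300) if n=="scene" else (210,240,370,390)
    cv2.imwrite(f"pics/{n}0c.png",cv2.resize(p["image"][v0:v1,u0:u1],None,fx=5 if n=="scene" else 4,fy=5 if n=="scene" else 4,interpolation=cv2.INTER_CUBIC))
E
```

```text
scene 3740 zmed 0.013883517879126728
plate ((570.3232421875, 96.03489685058594), (193.90269470214844, 151.6093292236328), 69.55071258544922)
block 549 0.04362210977113501 ((605.1695556640625, 108.02239990234375), (89.9736099243164, 38.94532012939453), 69.86178588867188)
[[   0    0    0    0    0    0    0    0    0    0    0    0    0    0
     0    0]
 [   0    0    0    0    0    0    0    0    0    0    0    0    0    0
     0    0]
 [   0    0    0    0    0    0    0    0    0    0    0    0    0    0
     0    0]
 [   0    0    0    0    0    0    0    0    0    0    0    0    0    0
     0    0]
 [   0    0    0    0    0  945  743    0    0    0    0    0    0    0
     0    0]
 [   0    0    0    0    0 1417  801    0    0    0    0    0    0    0
     0    0]
 [   0    0    0    0    0 1914  809    0    0    0    0    0  209  590
   345  423]
 [   0    0    0    0    0 1118  182    0    0    0    0    0  565  297
   349  304]
 [   0    0    0    0    0  473  167    0    0    0    0  300  821  202
   208  192]
 [   0   42    0    0    0 1129  160    0    0    0   95 1147 11
[... 784 characters left out ...]
0    0
     0    0]
 [   0    0    0    0    0  152  501    0    0    1  326    0    0    0
     0    0]
 [   0    0    0    0    0  505 1591    0    0    0 1928    0    0    0
     0    0]
 [   0    0    0    0    0  184 3987    0    0    0  144    0   10 1665
   842    0]
 [   0    0    0    0    0  250 2989    0    0    0    0    0  107 2260
  1325    0]
 [   0    0    0    0    0  305 1610  937    0    0    0  312 1665 2251
  1346    0]
 [   0   48    0    0    0 1047 2319 3785   12    0    0 2881 5690 4202
  1355    0]
 [   0    5   37    0    0    0  334 3225   48    0 1059  300  406 2239
  1067    0]
 [  11    3  163    0    0    0   40 1322   41    0    0    0  106  309
     0    0]]
```

```bash
python3 - <<'E'
import numpy as np
for n in ["scene","side"]:
    w=np.load(n+"_w.npy");t=(w[...,2]>.06)&(w[...,0]>.45)&(w[...,0]<.85)&(w[...,1]>-.0)&(w[...,1]<.4)
    q=w[t];print(n)
    for x in np.arange(.45,.85,.04):
        o=[]
        for y in np.arange(0,.4,.04):
            s=q[(q[:,0]>=x)&(q[:,0]<x+.04)&(q[:,1]>=y)&(q[:,1]<y+.04)][:,2]
            o.append(f"{s.min()*1000:4.0f}-{s.max()*1000:4.0f}" if len(s)>3 else "   .     ")
        print(round(x,2)," ".join(o))
E
```

```text
scene
0.45    .        60-  63    .         .         .         .         .         .         .         .     
0.49  317- 334    .         .         .         .         .         .         .         .         .     
0.53  241- 335    .         .         .         .         .         .         .         .         .     
0.57  221- 435    .         .         .         .         .         .         .         .         .     
0.61  302- 401    .         .         .         .         .         .         .        60- 154   60- 153
0.65  221- 295    .         .         .         .         .         .         .        60- 153   60- 150
0.69    .         .         .         .         .         .         .       344- 350   60- 153  146- 150
0.73  244- 406    .         .         .         .         .       291- 382  292- 380   60- 375  146- 327
0.77   60- 254    .         .         .         .         .       243- 380  244- 316   60- 372  146- 369
0.81    .         .         .         .        62-  76   60- 193  166- 278  237- 282   60- 154  146- 153
side
0.45    .        60-  65    .         .
[... 310 characters left out ...]
    .         .       489- 520    .         .         .         .     
0.61  304- 471  386- 471    .         .         .         .         .         .        60- 155   60- 155
0.65  222- 470  299- 393    .         .         .         .         .         .       148- 155  147- 156
0.69  293- 337  300- 335    .         .         .         .         .         .       148- 156  147- 153
0.73  248- 458  360- 457    .         .         .         .       301- 420  295- 421  147- 394  147- 391
0.77   60- 468  366- 472  399- 470    .         .         .       355- 438  262- 436  147- 402  146- 389
0.81  462- 470  401- 479  402- 477    .         .        60- 191  158- 225  224- 248  147- 156  147- 153
```

View pics/side0c.png

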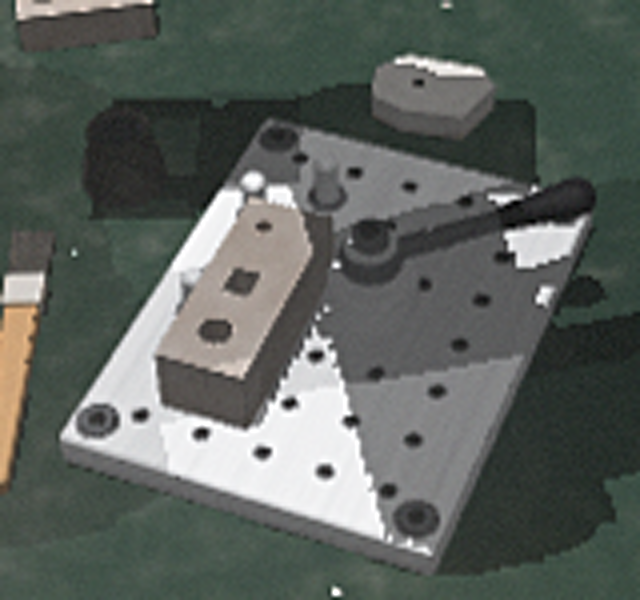

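View pics/scene0c.png

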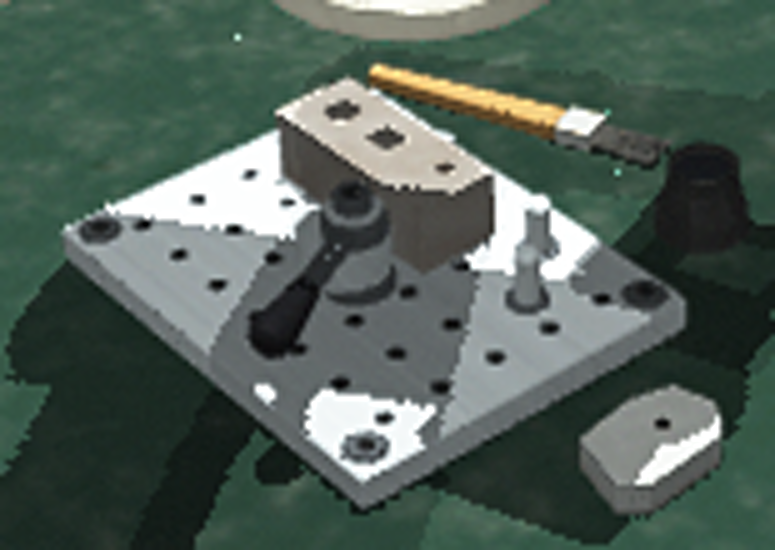

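```bash
python3 - <<'E'
import numpy as np
for n in ["scene","side"]:
    w=np.load(n+"_w.npy")
    for b in [(.53,.61,.2,.24,.45,.55),(.77,.85,.04,.12,.36,.5),(.73,.81,.24,.32,.24,.45)]:
        t=(w[...,0]>b[0])&(w[...,0]<b[1])&(w[...,1]>b[2])&(w[...,1]<b[3])&(w[...,2]>b[4])&(w[...,2]<b[5])
        v,u=np.nonzero(t)
        if len(u):print(n,b,len(u),u.min(),u.max(),v.min(),v.max())
    t=(w[...,2]>.45)&(w[...,0]>.3)&(w[...,0]<1)
    q=w[t];print(np.nanmin(q,0),np.nanmax(q,0))
E
```

```text
scene (0.73, 0.81, 0.24, 0.32, 0.24, 0.45) 2013 224 275 0 67Traceback (most recent call last):
  File "<stdin>", line 9, in <module>
    res = np.fmin.reduce(a, axis=axis, out=out, **kwargs)
ValueError: zero-size array to reduction operation fmin which has no identity
```

```bash
python3 - <<'E'
import numpy as np
for n in ["side"]:
    w=np.load(n+"_w.npy")
    for b in [(.53,.61,.2,.24,.45,.55),(.77,.85,.04,.12,.36,.5),(.73,.81,.24,.32,.24,.45)]:
        t=(w[...,0]>b[0])&(w[...,0]<b[1])&(w[...,1]>b[2])&(w[...,1]<b[3])&(w[...,2]>b[4])&(w[...,2]<b[5])
        v,u=np.nonzero(t)
        if len(u):print(n,b,len(u),u.min(),u.max(),v.min(),v.max())
E
```

```text
side (0.53, 0.61, 0.2, 0.24, 0.45, 0.55) 2398 222 316 0 34
side (0.77, 0.85, 0.04, 0.12, 0.36, 0.5) 6215 15 125 0 94
side (0.73, 0.81, 0.24, 0.32, 0.24, 0.45) 5969 0 97 118 300
```

```bash
python3 -m creep '[[0,2,45,0,-0.1],[0,4,90,0,-0.2],[0,6,135,-20,-0.3],[0,6,174,-60,-0.354],[0,6,174,-100,-0.354],[0,6,174,-140,-0.354],[0,6,174,-150,-0.354],[0,6,174,-150,-0.354]]'
python3 - <<'E'
from h import *
for n in ["side","wrist"]:
    p=capture(n);cv2.imwrite(f"pics/{n}1.png",p["image"])
s=sense();print(s["time_s"],s["tcp_pos"],s["wrist_force"],np.round(s["ee_rot"],3).tolist())
E
```

```text
time_s: 2.25
tcp_pos: [0.6305, 0.1735, 0.0901]
ee_rot: [[-0.003, -0.938, 0.347], [-0.002, 0.347, 0.938], [-1.0, 0.002, -0.003]]
wrist_force: [0.3, -0.4, 0.9]
gripper_width: 0.356
2.35 [0.6325995  0.17423501 0.09376831] [-0.38802125  0.58913091  0.45478713] [[0.004, -0.938, 0.346], [0.001, 0.346, 0.938], [-1.0, -0.003, 0.002]]
```

View pics/side1.png

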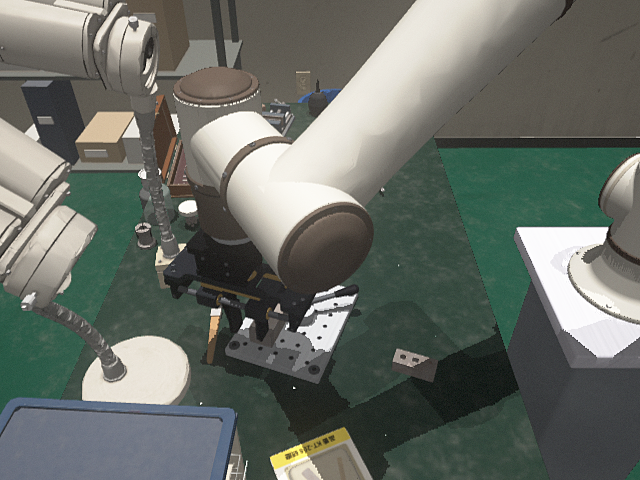

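View pics/wrist1.png

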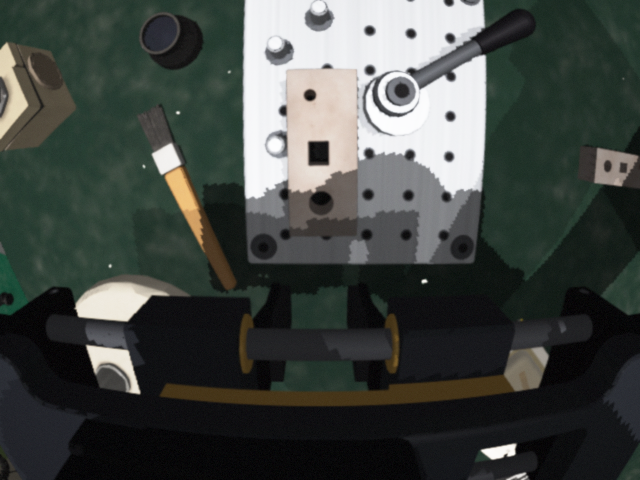

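```bash
python3 -m creep '[[0,0,0,-15,0],[0,0,0,-30,0],[0,0,0,-40,0],[0,0,0,-48,0],[0,0,0,-50,0],[0,0,0,-50,0],[0,0,0,-50,0],[0,0,0,-50,0]]'
python3 - <<'E'
from h import *
for n in ["side","wrist"]:
    p=capture(n);cv2.imwrite(f"pics/{n}2.png",p["image"])
s=sense();print(s["time_s"],s["tcp_pos"],s["wrist_force"],s["gripper_width"])
E
```

```text
time_s: 3.15
tcp_pos: [0.633, 0.1744, 0.0443]
ee_rot: [[0.005, -0.938, 0.346], [0.001, 0.346, 0.938], [-1.0, -0.004, 0.003]]
wrist_force: [0.5, 0.5, 0.3]
gripper_width: 0.003
3.25 [0.63286508 0.17439614 0.04431557] [-0.5435377   0.19983626  0.79311919] 0.007657692308091025
```

View pics/wrist2.png

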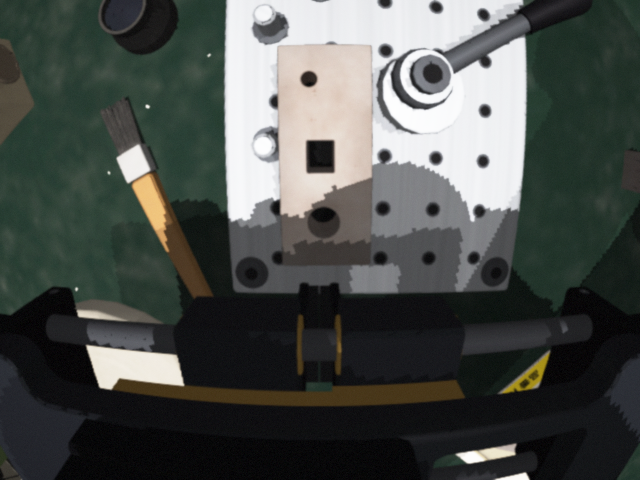

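```bash
python3 -m creep '[[0,-2,-5,0,0],[0,-4,-10,0,0],[0,-5,-14,0,0],[0,-7,-18,0,0],[0,-8,-22,0,0],[0,-10,-26,0,0],[0,-11,-30,0,0],[0,-12,-33,0,0]]'
python3 - <<'E'
from h import *
for n in ["wrist"]:
    p=capture(n);cv2.imwrite(f"pics/{n}3.png",p["image"])
s=sense();print(s["time_s"],s["tcp_pos"],s["wrist_force"],s["gripper_width"])
E
```

```text
time_s: 4.05
tcp_pos: [0.621, 0.1414, 0.0444]
ee_rot: [[0.005, -0.938, 0.346], [0.002, 0.346, 0.938], [-1.0, -0.004, 0.004]]
wrist_force: [1.5, 3.8, -0.8]
gripper_width: 0.002
4.1 [0.62077124 0.14089724 0.04444465] [ 0.48266837  3.96556182 -0.42323378] 0.004729455164421616
```

View pics/wrist3.png

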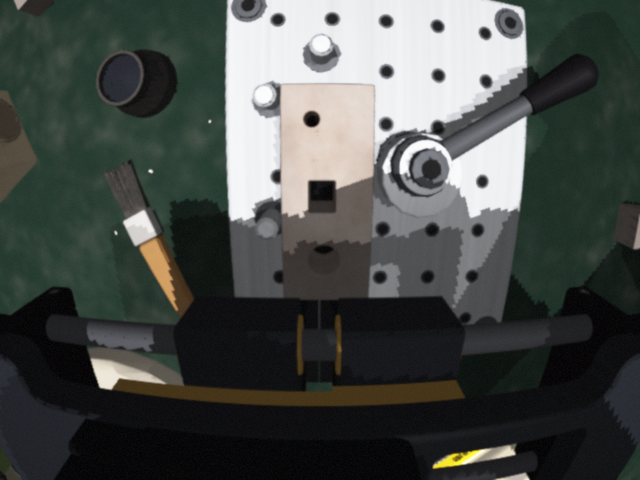

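```bash
python3 -m creep '[[0,-1,-2,0,0],[0,-1,-4,0,0],[0,-2,-5,0,0],[0,-2.5,-6,0,0],[0,-3,-7,0,0],[0,-3,-8,0,0],[0,-3.5,-9,0,0],[0,-4,-10,0,0]]'
python3 - <<'E'
from h import *
p=capture("wrist");cv2.imwrite("pics/wrist4.png",p["image"])
s=sense();print(s["time_s"],s["tcp_pos"],s["wrist_force"])
E
```

```text
time_s: 4.9
tcp_pos: [0.6168, 0.1308, 0.0444]
ee_rot: [[0.005, -0.938, 0.347], [0.002, 0.347, 0.938], [-1.0, -0.004, 0.003]]
wrist_force: [1.3, 3.4, -1.4]
gripper_width: 0.008
4.95 [0.61664808 0.13067605 0.04445418] [ 2.05308395  2.92907542 -1.43420134]
```

View pics/wrist4.png

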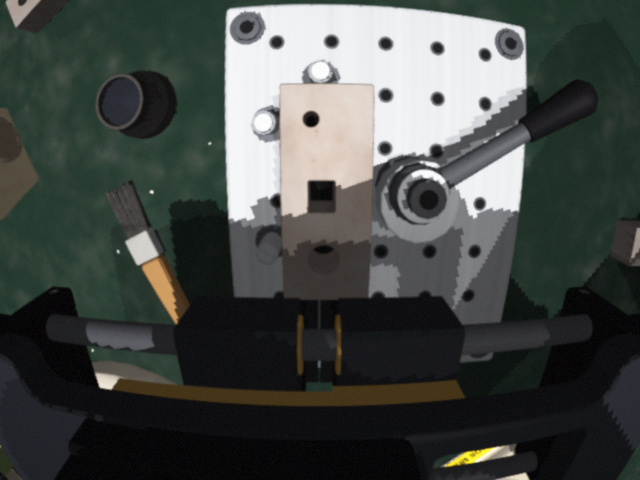

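```bash
python3 -m creep '[[0,0,-0.5,0,0],[0,-0.5,-1,0,0],[0,-0.5,-1.5,0,0],[0,-0.8,-2,0,0],[0,-1,-2.5,0,0],[0,-1,-2.5,0,0],[0,-1,-2.5,0,0],[0,-1,-2.5,0,0]]'
```

```text
time_s: 5.75
tcp_pos: [0.6164, 0.1294, 0.0446]
ee_rot: [[0.007, -0.938, 0.346], [0.003, 0.346, 0.938], [-1.0, -0.005, 0.005]]
wrist_force: [1.3, 6.0, -2.3]
gripper_width: 0.006
```

```bash
python3 -m creep '[[0,0,-0.5,0,0],[0,-0.5,-1,0,0],[0,-0.5,-1.5,0,0],[0,-0.8,-2,0,0],[0,-0.8,-2,0,0],[0,-0.8,-2,0,0],[0,-0.8,-2,0,0],[0,-0.8,-2,0,0]]'
python3 - <<'E'
from h import *
p=capture("wrist");cv2.imwrite("pics/wrist5.png",cv2.resize(p["image"][0:300,200:500],None,fx=2,fy=2,interpolation=cv2.INTER_CUBIC))
s=sense();print(s["time_s"],s["tcp_pos"],s["wrist_force"])
E
```

```text
time_s: 6.55
tcp_pos: [0.6169, 0.1291, 0.0449]
ee_rot: [[0.01, -0.938, 0.346], [0.006, 0.346, 0.938], [-1.0, -0.008, 0.009]]
wrist_force: [2.3, 7.9, -2.5]
gripper_width: 0.002
6.6 [0.61683642 0.12906852 0.04487794] [ 2.31996674  7.75068242 -2.35157767]
```

View pics/wrist5.png

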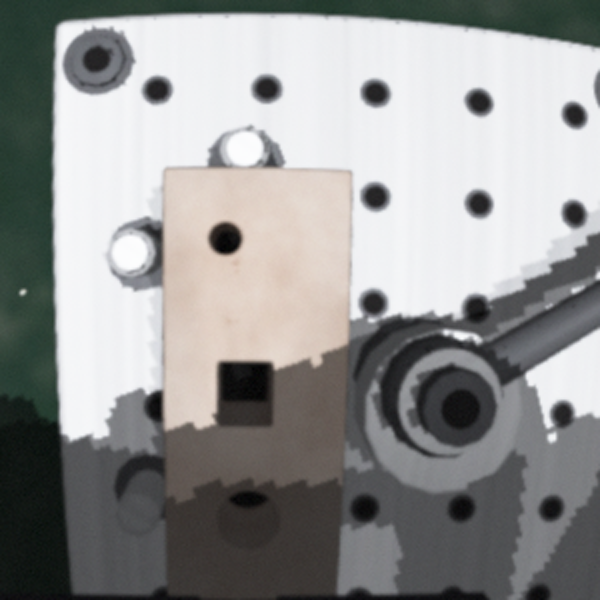

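The block stopped against the end pin: the wrist crop shows its end touching the pin at about (245,165), the TCP no longer advances, and the force has risen to 8 N. I'll back off and go round to the lever.

```bash
python3 -m creep '[[0,2,5,0,0],[0,5,14,0,0],[0,5,14,40,0],[0,5,14,70,0],[0,-35,-15,70,0.15],[0,-75,-45,70,0.3],[0,-117,-75,70,0.45],[0,-117,-82,70,0.597]]'
python3 - <<'E'
from fit import *
for n in ["side","scene","wrist"]:
    p=capture(n);cv2.imwrite(f"pics/{n}6.png",p["image"])
    if n!="wrist":
        for m in mark_of(p,"lever_grip")[:2]+mark_of(p,"cam_pivot")[:1]:
            c=m["centre"];print(n,np.round(c),round(m["confidence"],2),atz(p,c,.054),bydepth(p,c))
s=sense();print(s["time_s"],s["tcp_pos"],s["wrist_force"],np.round(s["ee_rot"],3).tolist())
E
```

```text
time_s: 7.4
tcp_pos: [0.4923, 0.0433, 0.1139]
ee_rot: [[-0.004, -0.97, -0.245], [0.008, -0.245, 0.97], [-1.0, 0.002, 0.009]]
wrist_force: [0.5, 0.5, 0.3]
gripper_width: 0.004
side [351. 290.] 0.88 [0.48312625 0.07375837 0.054     ] [0.48361711 0.08014132 0.06024959]
side [301. 309.] 0.78 [0.56022691 0.11457783 0.054     ] [0.5607995  0.10442208 0.04332499]
scene [271. 256.] 0.92 [0.48108389 0.07076755 0.054     ] [0.47678944 0.06751878 0.05826396]
scene [284. 241.] 0.59 [0.52556684 0.07385986 0.054     ] [0.54577066 0.08806662 0.035497  ]
7.75 [0.50071993 0.04774596 0.11477129] [-0.02955333 -0.14835618  1.61970045] [[0.005, -0.971, -0.24], [0.011, -0.24, 0.971], [-1.0, -0.008, 0.009]]
```

View pics/wrist6.png

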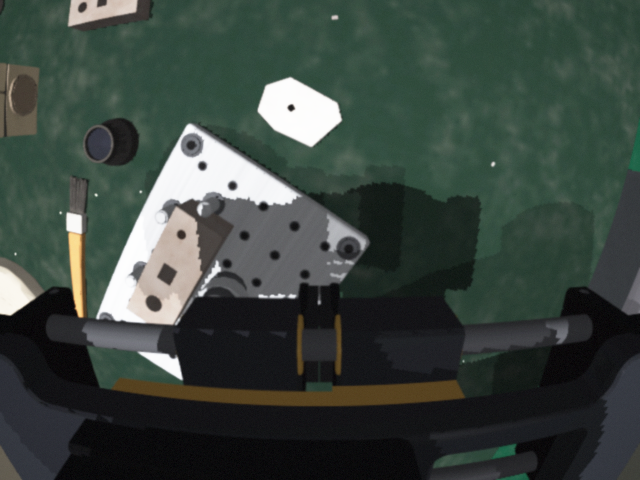

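View pics/scene6.png

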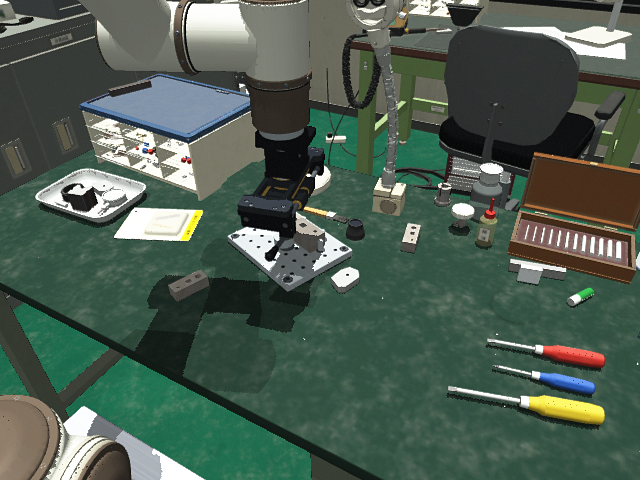

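```bash
python3 -m creep '[[0,0,0,-20,0],[0,0,0,-40,0],[0,0,0,-55,0],[0,0,0,-64,0],[0,0,0,-68,0],[0,0,0,-68,0],[0,0,0,-68,0],[0,0,0,-68,0]]'
cat > lev.py <<'E'
from h import *
import sys
s=sense();p=s["tcp_pos"]*1000;R=s["ee_rot"]
yaw=np.degrees(np.arctan2(-R[1,1],-R[0,1])) # tool -y axis -> 0 at start
th0=yaw+180 if yaw>-1e9 else 0
# tool line angle: -y tool axis = (0.97,0.24) -> yaw=14 ; lever angle = yaw+180
piv=np.array([558.8,93.0])
d=p[:2]-piv; a=np.radians(th0)
print("t",s["time_s"],"tcp",np.round(p,1),"F",np.round(s["wrist_force"],1),"lineang",round(th0,1),"r",round(d@[np.cos(a),np.sin(a)],1),"off",round(d@[-np.sin(a),np.cos(a)],1))
off=float(sys.argv[1]);ths=[float(x) for x in sys.argv[2:]]
for t in ths:
    a=np.radians(t);P=piv+68*np.array([np.cos(a),np.sin(a)])+off*np.array([-np.sin(a),np.cos(a)])
    print(t,np.round(P-p[:2],1).tolist(),round(np.radians(t-th0),3))
E
python3 lev.py 17 195 192 188 184 180 176 172 168 164
```

```text
time_s: 8.55
tcp_pos: [0.5013, 0.048, 0.0475]
ee_rot: [[0.007, -0.971, -0.24], [0.011, -0.24, 0.971], [-1.0, -0.009, 0.009]]
wrist_force: [-0.5, 0.2, 0.5]
gripper_width: 0.007
t 8.55 tcp [501.3  48.   47.5] F [-0.5  0.2  0.5] lineang 193.9 r 66.6 off 29.9
195.0 [-3.8, 11.0] 0.019
192.0 [-5.5, 14.2] -0.033
188.0 [-7.5, 18.7] -0.103
184.0 [-9.1, 23.3] -0.173
180.0 [-10.5, 28.0] -0.242
176.0 [-11.5, 32.8] -0.312
172.0 [-12.2, 37.6] -0.382
168.0 [-12.5, 42.5] -0.452
164.0 [-12.5, 47.4] -0.522
```

```bash
python3 -m creep '[[0,-1,4,0,0],[0,-2,8,0,0],[0,-4,11,0,0],[0,-5.5,14,0,-0.03],[0,-7,18,0,-0.1],[0,-9,23,0,-0.17],[0,-10,28,0,-0.24],[0,-11,32,0,-0.31]]'
python3 - <<'E'
from h import *
p=capture("wrist");cv2.imwrite("pics/wrist7.png",p["image"])
p=capture("side");cv2.imwrite("pics/side7.png",p["image"])
E
python3 lev.py 17 172 166 160 154 148 142 136 130
```

```text
time_s: 9.35
tcp_pos: [0.4905, 0.0803, 0.0478]
ee_rot: [[0.011, -0.998, 0.07], [0.008, 0.07, 0.998], [-1.0, -0.01, 0.009]]
wrist_force: [0.7, -1.3, 1.2]
gripper_width: 0.005
t 9.45 tcp [490.2  80.5  47.7] F [ 0.1 -0.4  0.7] lineang 176.2 r 67.6 off 17.1
172.0 [-1.1, 5.1] -0.073
166.0 [-1.5, 12.5] -0.178
160.0 [-1.1, 19.8] -0.282
154.0 [0.0, 27.0] -0.387
148.0 [1.9, 34.1] -0.492
142.0 [4.5, 41.0] -0.597
136.0 [7.9, 47.5] -0.701
130.0 [11.9, 53.7] -0.806
```

View pics/wrist7.png

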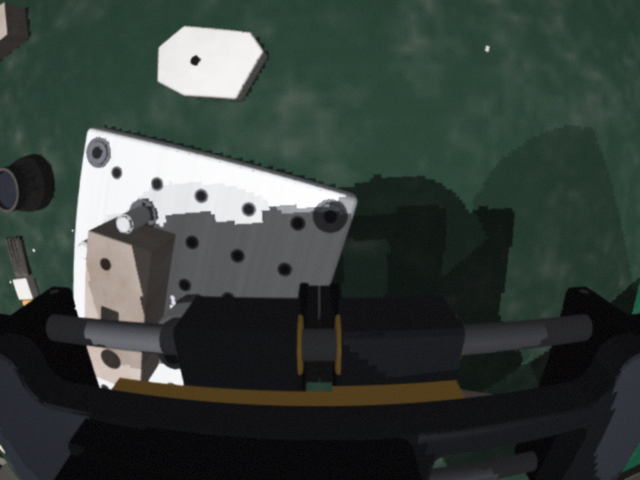

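View pics/side7.png

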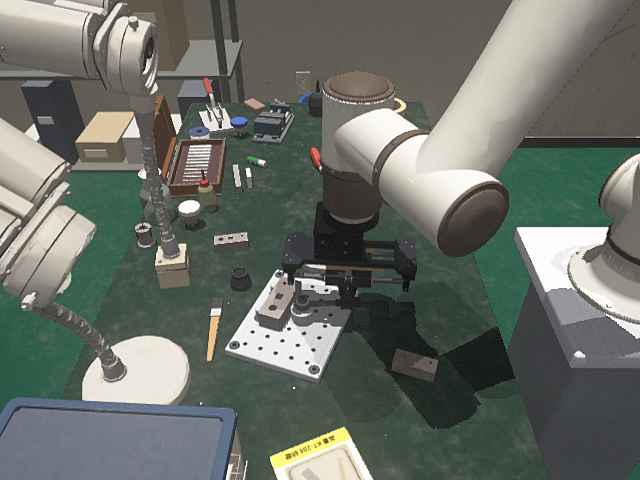

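```bash
python3 -m creep '[[0,-1,5,0,-0.07],[0,-1.5,12.5,0,-0.18],[0,-1,20,0,-0.28],[0,0,27,0,-0.39],[0,2,34,0,-0.49],[0,4.5,41,0,-0.6],[0,8,47.5,0,-0.7],[0,12,54,0,-0.8]]'
python3 - <<'E'
from h import *
p=capture("wrist");cv2.imwrite("pics/wrist8.png",p["image"])
p=capture("side");cv2.imwrite("pics/side8.png",p["image"])
E
python3 lev.py 17 126 122 118 114 110 106 102 98
```

```text
time_s: 10.25
tcp_pos: [0.5008, 0.1334, 0.0474]
ee_rot: [[0.01, -0.645, 0.764], [-0.004, 0.764, 0.645], [-1.0, -0.009, 0.005]]
wrist_force: [-0.3, -3.8, 1.7]
gripper_width: 0.008
t 10.35 tcp [501.7 134.3  47.4] F [ 0.2 -0.8  0.9] lineang 130.5 r 68.4 off 16.6
126.0 [3.3, 3.7] -0.078
122.0 [6.6, 7.4] -0.147
118.0 [10.1, 10.8] -0.217
114.0 [13.9, 13.9] -0.287
110.0 [17.8, 16.8] -0.357
106.0 [22.0, 19.4] -0.427
102.0 [26.3, 21.7] -0.497
98.0 [30.8, 23.7] -0.566
```

View pics/side8.png

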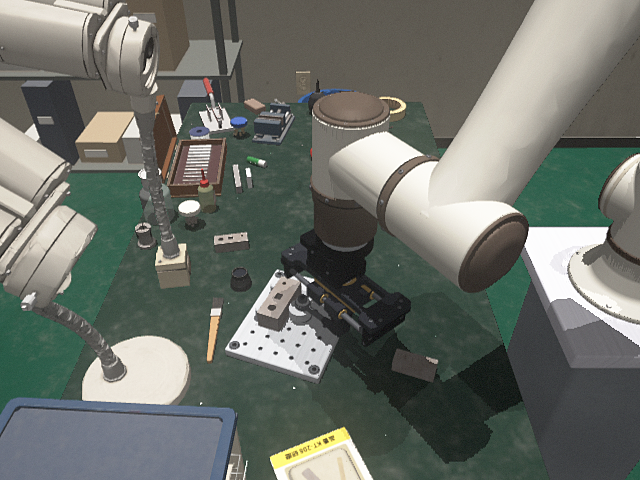

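View pics/wrist8.png

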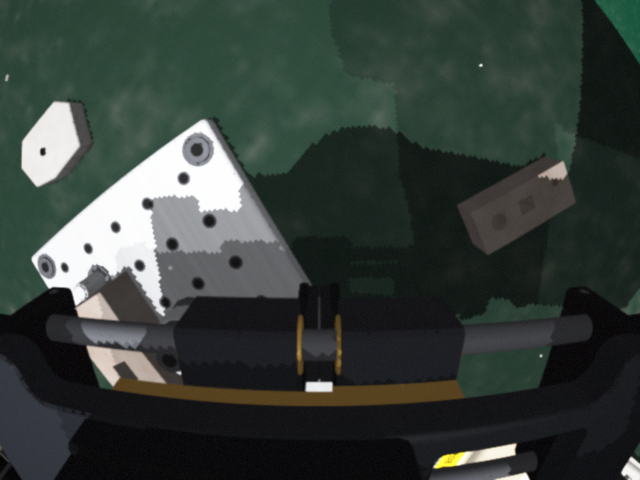

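```bash
python3 -m creep '[[0,3,4,0,-0.08],[0,6.5,7.5,0,-0.15],[0,10,11,0,-0.22],[0,14,14,0,-0.29],[0,18,17,0,-0.36],[0,22,19.5,0,-0.43],[0,26,22,0,-0.5],[0,31,24,0,-0.57]]'
python3 - <<'E'
from h import *
p=capture("scene");cv2.imwrite("pics/scene9.png",p["image"][150:350,150:450].repeat(2,0).repeat(2,1))
p=capture("side");cv2.imwrite("pics/side9.png",p["image"])
E
python3 lev.py 17 96 94 92 90 88 86 84 82
```

```text
time_s: 11.15
tcp_pos: [0.5269, 0.1565, 0.0463]
ee_rot: [[-0.003, -0.135, 0.991], [-0.013, 0.991, 0.135], [-1.0, -0.012, -0.005]]
wrist_force: [-15.1, 4.2, 7.4]
gripper_width: 0.004
t 11.25 tcp [528.1 156.9  46.4] F [-10.9   1.4   5. ] lineang 97.9 r 67.5 off 21.7
96.0 [6.7, 1.9] -0.033
94.0 [9.0, 2.7] -0.068
92.0 [11.4, 3.5] -0.103
90.0 [13.7, 4.1] -0.137
88.0 [16.1, 4.6] -0.172
86.0 [18.5, 5.1] -0.207
84.0 [20.9, 5.5] -0.242
82.0 [23.3, 5.8] -0.277
```

View pics/side9.png

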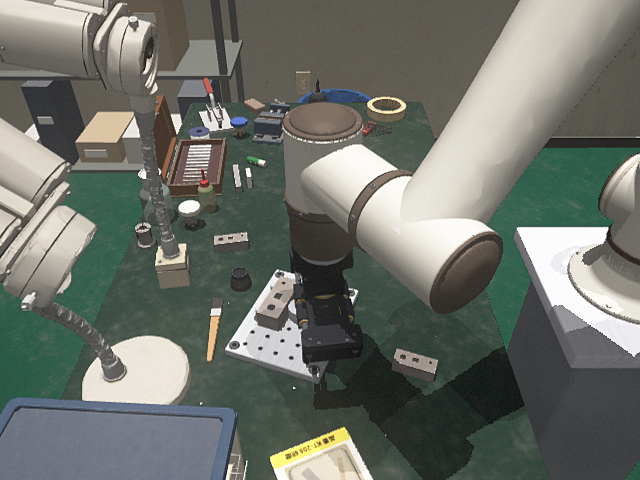

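View pics/scene9.png

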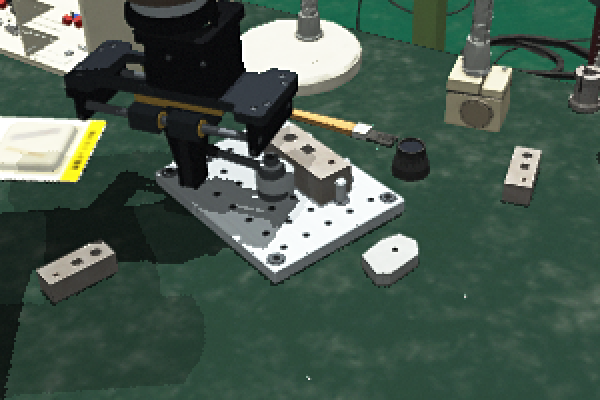

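```bash
python3 -m creep '[[0,3,1,0,-0.02],[0,6,1.5,0,-0.04],[0,8,2,0,-0.06],[0,10,2.5,0,-0.08],[0,12,3,0,-0.1],[0,14,3.5,0,-0.12],[0,16,3.5,0,-0.14],[0,16,3.5,0,-0.14]]'
python3 lev.py 12 90 88 86 84 82
```

```text
time_s: 12.05
tcp_pos: [0.5389, 0.1601, 0.0455]
ee_rot: [[-0.012, -0.0, 1.0], [-0.014, 1.0, 0.0], [-1.0, -0.014, -0.012]]
wrist_force: [-13.1, 4.4, 5.8]
gripper_width: 0.003
t 12.05 tcp [538.9 160.1  45.5] F [-13.1   4.4   5.8] lineang 90.0 r 67.1 off 19.9
90.0 [7.9, 0.9] -0.0
88.0 [10.3, 1.3] -0.035
86.0 [12.7, 1.6] -0.07
84.0 [15.1, 1.8] -0.105
82.0 [17.5, 1.9] -0.14
```

```bash
python3 -m creep '[[0,3,0.5,0,-0.02],[0,5,1,0,-0.04],[0,7,1,0,-0.06],[0,9,1.5,0,-0.08],[0,11,1.5,0,-0.1],[0,12,1.5,0,-0.1],[0,13,1.5,0,-0.1],[0,13,1.5,0,-0.1]]'
python3 - <<'E'
from h import *
p=capture("scene");cv2.imwrite("pics/scene10.png",p["image"][170:300,200:380].repeat(4,0).repeat(4,1))
E
python3 lev.py 12 84 82 80 78
```

```text
time_s: 12.85
tcp_pos: [0.5458, 0.1615, 0.0449]
ee_rot: [[-0.025, 0.096, 0.995], [-0.015, 0.995, -0.097], [-1.0, -0.017, -0.023]]
wrist_force: [-16.4, 7.2, 10.1]
gripper_width: 0.009
t 12.9 tcp [545.8 161.6  44.9] F [-16.3   7.7   9.5] lineang 84.5 r 67.0 off 19.5
84.0 [8.2, 0.3] -0.008
82.0 [10.6, 0.5] -0.043
80.0 [13.0, 0.5] -0.078
78.0 [15.4, 0.5] -0.113
```

View pics/scene10.png

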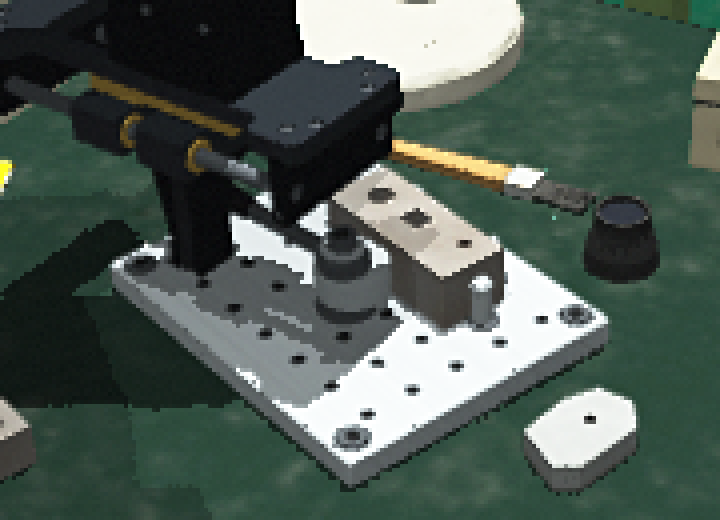

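```bash
python3 -m creep '[[0,3,0,0,0],[0,5,0,1,-0.01],[0,7,0.5,1,-0.02],[0,8,0.5,2,-0.03],[0,9,0.5,2,-0.04],[0,10,0.5,2,-0.05],[0,11,0.5,2,-0.05],[0,11,0.5,2,-0.05]]'
python3 lev.py 12 82 80 78
```

```text
time_s: 13.7
tcp_pos: [0.5498, 0.162, 0.0452]
ee_rot: [[-0.039, 0.143, 0.989], [-0.016, 0.99, -0.144], [-0.999, -0.021, -0.036]]
wrist_force: [-16.3, 7.7, 4.5]
gripper_width: 0.003
t 13.7 tcp [549.8 162.   45.2] F [-16.3   7.7   4.5] lineang 81.8 r 67.0 off 18.7
82.0 [6.5, 0.0] 0.004
80.0 [9.0, 0.1] -0.031
78.0 [11.4, 0.0] -0.066
```

```bash
python3 -m creep '[[0,-4,0,0,0],[0,-10,0,0,0],[0,-20,0,0,0],[0,-20,0,40,0],[0,-20,0,80,0],[0,-20,0,120,0],[0,-20,-20,160,0.1],[0,-20,-60,180,0.2]]'
python3 -m creep '[[0,0,-45,10,0.1],[0,5,-90,10,0.2],[0,10,-130,10,0.3],[0,15,-140,10,0.4],[0,15,-140,10,0.5],[0,15,-140,10,0.6],[0,15,-140,10,0.7],[0,15,-140,10,0.8]]'
python3 - <<'E'
from fit import *
for n in ["scene","side","wrist"]:
    p=capture(n)
    if n!="wrist":
        w=cloud(p);np.save(n+"_w2.npy",w)
        for t in ["lever_grip","cam_pivot","block_mid"]:
            for m in mark_of(p,t)[:1]: c=m["centre"];print(n,t,np.round(c),round(m["confidence"],2),np.round(atz(p,c,.054),4),np.round(bydepth(p,c),4))
        r=(w[...,0]>.42)&(w[...,0]<.72)&(w[...,1]>-.05)&(w[...,1]<.25)
        b=r&(w[...,2]>.040)&(w[...,2]<.048); k,l,st,_=cv2.connectedComponentsWithStats(b.astype(np.uint8));i=1+np.argmax(st[1:,4])
        q=w[l==i];print("block",len(q),np.median(q[:,2]),cv2.minAreaRect((q[:,:2]*1000).astype(np.float32)))
        u0,v0,u1,v1=(215,190,370,300) if n=="scene" else (210,240,370,390)
        cv2.imwrite(f"pics/{n}11.png",cv2.resize(p["image"][v0:v1,u0:u1],None,fx=4,fy=4,interpolation=cv2.INTER_CUBIC))
    else: cv2.imwrite(f"pics/{n}11.png",p["image"])
s=sense();print(s["time_s"],s["tcp_pos"],s["wrist_force"])
E
```

```text
time_s: 14.5
tcp_pos: [0.5316, 0.1032, 0.2294]
ee_rot: [[-0.027, -0.065, 0.998], [-0.02, 0.998, 0.064], [-0.999, -0.019, -0.028]]
wrist_force: [0.3, -0.6, -0.4]
gripper_width: 0.004
time_s: 15.3
tcp_pos: [0.5463, -0.0372, 0.2394]
ee_rot: [[-0.004, -0.764, 0.645], [-0.034, 0.645, 0.763], [-0.999, -0.019, -0.028]]
wrist_force: [0.8, 0.0, -0.7]
gripper_width: 0.005
scene lever_grip [252. 214.] 0.69 [0.5679 0.1719 0.054 ] [0.5623 0.1673 0.0588]
scene cam_pivot [285. 240.] 0.9 [0.5294 0.074  0.054 ] [0.5499 0.0884 0.0353]
scene block_mid [301. 229.] 0.97 [0.57   0.0654 0.054 ] [0.5821 0.0731 0.0437]
block 573 0.04373518885559091 ((595.6248779296875, 76.89936828613281), (89.01884460449219, 38.35236358642578), 69.37046813964844)
side lever_grip [294. 336.] 0.86 [0.569  0.1682 0.054 ] [0.5685 0.1748 0.0617]
side cam_pivot [302. 309.] 0.6 [0.5589 0.1144 0.054 ] [0.5591 0.1094 0.0488]
side block_mid [279. 301.] 0.78 [0.5948 0.0983 0.054 ] [0.5958 0.0896 0.0452]
block 972 0.045507342398506456 ((596.5317993164062, 79.10455322265625), (90.04904174804688, 38.057037353515625), 68.91357421875)
15.75 [ 0.54657781 -0.03685678  0.23943323] [-0.17598079 -0.48704099 -0.05348866]
```

View pics/scene11.png

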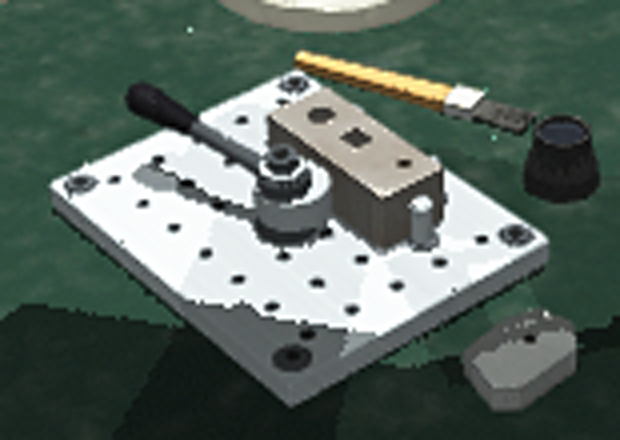

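View pics/side11.png

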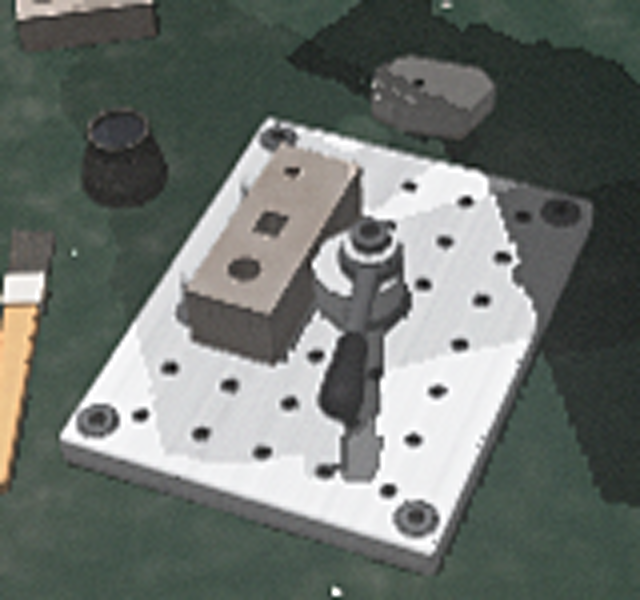

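View pics/wrist11.png

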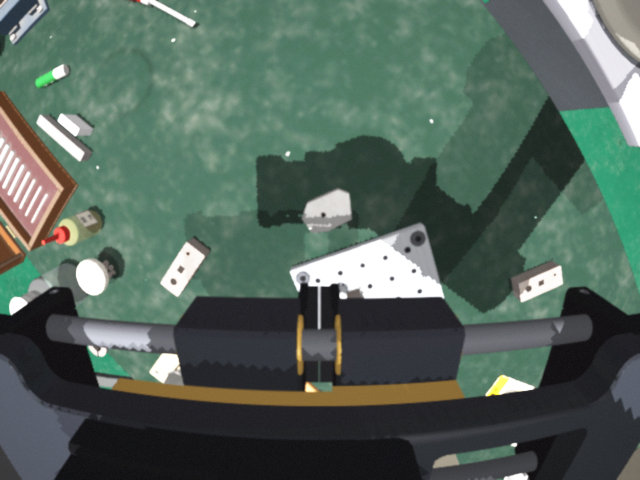

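```bash
python3 -m creep '[[0,18,45,0,0.05],[0,36,90,0,0.1],[0,54,135,0,0.2],[0,72,180,0,0.3],[0,85,215,-20,0.35],[0,85,215,-40,0.35],[0,85,215,-60,0.35],[0,85,215,-60,0.35]]'
python3 - <<'E'
from h import *
p=capture("wrist");cv2.imwrite("pics/wrist12.png",p["image"])
i=p["image"][40:300,200:440];cv2.imwrite("pics/wrist12c.png",cv2.resize(i,None,fx=2.3,fy=2.3,interpolation=cv2.INTER_CUBIC))
s=sense();print(s["time_s"],s["tcp_pos"],s["wrist_force"])
E
```

```text
time_s: 16.55
tcp_pos: [0.6297, 0.1779, 0.1756]
ee_rot: [[0.001, -0.937, 0.349], [-0.036, 0.349, 0.936], [-0.999, -0.013, -0.033]]
wrist_force: [0.0, -0.5, -1.1]
gripper_width: 0.006
16.6 [0.63094874 0.17794831 0.17789812] [-0.34881993 -0.70325013  0.90830079]
```

View pics/wrist12.png

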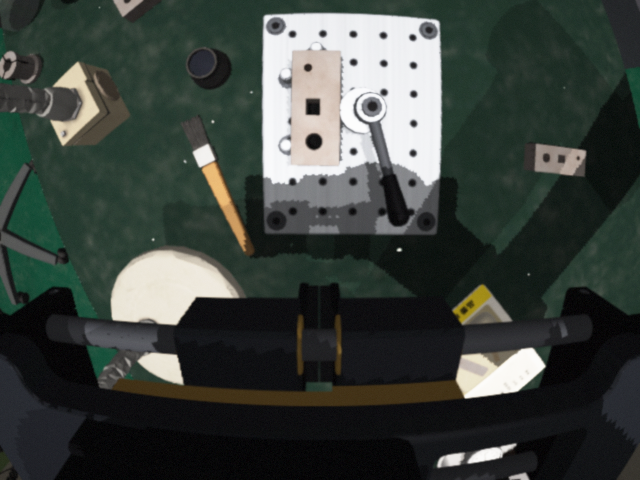

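View pics/wrist12c.png

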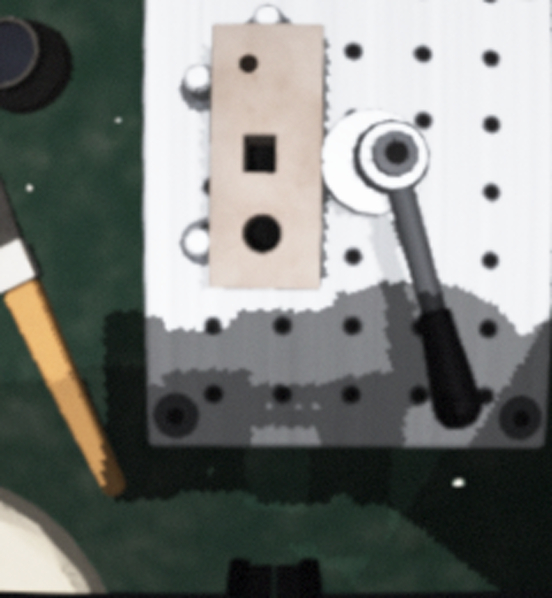

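The crop shows the block against both side pins (left), the end pin (top) and the cam rim. The lever goes from (396,152) to (460,420), about 103° in the fixture frame, so the cam is at about 2.12. The arm touches nothing, so I'm handing in.

```bash
python3 -c "
from station import *
print(finish_job())"
```

```text
the job is handed in; nothing more can be done
None
```

The block is home against the end pin and the cam holds it tight against the two side pins. I handed the job in at about 16.6 s of the 51 s allowed.

**Block:** I pushed it along the plate with the closed fingertips until it stopped against the end pin, where the force rose from about 4 N to 8 N. My last measurement put its centre at about x 30, y −9 mm in the fixture frame (home is 30, −8), within the camera error. The last wrist picture shows it touching all three pins.

**Cam:** After the block was seated I pushed the lever clockwise from the side with the fingertips. The force was 18–20 N at the end. The cam's turn came out at about 2.13 from the networks' grip points in the scene and side cameras, and 2.12 from the wrist picture. Both are above the 2.0 needed and short of the 2.2 stop.

**Other things:** The loupe, brush and casting look to be where they were. I checked them by eye in the pictures and did not measure them. The arm was well clear of everything at hand-in.

**Disagreements:**
- **Cam pivot:** the networks' mark for it wandered by 1–2 cm, so I placed the pivot from a fit of the plate instead.
- **Lever grip:** it measured about 80 mm from that pivot, where the text says 75 mm.

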